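# Tag the weak spring rest on the gauging turntable

### The job

One of the turntable's three spring rests has gone soft. Press all three black pads well down, so that each orange travel collar is shifted, to find the softest; then push the red tag of that rest down flat to mark it for a new spring. Leave the other two tags up and do not move or pick up anything else.

Things in the scene. Friction and masses are not known exactly. Their poses are not given: they have to be found in the camera images.
- turntable: Round steel turntable (fixed, does not turn), 380 mm across; origin under its centre on the shelf, z up, face at z = 45 mm. Three alike spring rests stand on it, their baseplates (50 mm wide) parallel along its x axis: tag at the -x end, pad, then at +x the travel rod (6 mm thick, 37 mm from the pad's centre, 2 mm lower than the pad's top) with its orange collar.
- front_pad_top (a point): Top centre of the pad of the spring rest that stands nearest the robot, in the middle, pad at rest (the point belongs to the turntable and does not sink with the pad; axes as the turntable's). Pad: black rubber-faced disc 50 mm across on a coil spring, its top 52 mm above the turntable's face; travels 12 mm straight down.
- front_tag_push (a point): Push point of the front rest's tag: 66 mm from its pad's centre towards -x, 13 mm above the turntable's face, on the tag's top face when flat. Tag: red plate 34 mm wide, 55 long, 3 thick, hinged along y 36 mm from the pad's centre, slanting up away from the pad at 30 degrees at most (free edge 36 to 41 mm above the face); pushed straight down here it folds flat.
- left_pad_top (a point): Top centre of the pad of the spring rest that stands at the far left as the robot sees it, pad at rest (the point belongs to the turntable and does not sink with the pad; axes as the turntable's). Pad: black rubber-faced disc 50 mm across on a coil spring, its top 52 mm above the turntable's face; travels 12 mm straight down.
- left_tag_push (a point): Push point of the left rest's tag: 66 mm from its pad's centre towards -x, 13 mm above the turntable's face, on the tag's top face when flat. Tag: red plate 34 mm wide, 55 long, 3 thick, hinged along y 36 mm from the pad's centre, slanting up away from the pad at 30 degrees at most (free edge 36 to 41 mm above the face); pushed straight down here it folds flat.
- right_pad_top (a point): Top centre of the pad of the spring rest that stands at the far right as the robot sees it, pad at rest (the point belongs to the turntable and does not sink with the pad; axes as the turntable's). Pad: black rubber-faced disc 50 mm across on a coil spring, its top 52 mm above the turntable's face; travels 12 mm straight down.
- right_tag_push (a point): Push point of the right rest's tag: 66 mm from its pad's centre towards -x, 13 mm above the turntable's face, on the tag's top face when flat. Tag: red plate 34 mm wide, 55 long, 3 thick, hinged along y 36 mm from the pad's centre, slanting up away from the pad at 30 degrees at most (free edge 36 to 41 mm above the face); pushed straight down here it folds flat.
- pad_a (a joint): Press of the pad of spring rest a, m: 0 at rest, 0.012 at its stop; it springs back. Which place (front, left, right) rest a stands in changes at every start and is not told. Pads begin to move at about 0.8 N (1.3 N with the collar); near the stop they take 5 to 16 N. The springs differ: each needs at least 1.5 times the push of the next softer one for 8 mm.
- collar_a (a joint): Orange collar (16 mm across, 6 mm tall) on the travel rod of spring rest a: m it has been pushed down, 0 at the start, 0.013 at most. The pad's lug takes it down as the pad sinks; it stays at the deepest point, so it shows how far the pad has been pressed.
- tag_a (a joint): Hinged red tag of spring rest a: rad it has been folded down; 0 to 0.06 (raised) at the start, 0.52 flat. A stiff hinge (about 2 N at the push point) keeps it where it is left.
- pad_b (a joint): Press of the pad of spring rest b, m: 0 at rest, 0.012 at its stop; it springs back. Which place (front, left, right) rest b stands in changes at every start and is not told. Pads begin to move at about 0.8 N (1.3 N with the collar); near the stop they take 5 to 16 N. The springs differ: each needs at least 1.5 times the push of the next softer one for 8 mm.
- collar_b (a joint): Orange collar (16 mm across, 6 mm tall) on the travel rod of spring rest b: m it has been pushed down, 0 at the start, 0.013 at most. The pad's lug takes it down as the pad sinks; it stays at the deepest point, so it shows how far the pad has been pressed.
- tag_b (a joint): Hinged red tag of spring rest b: rad it has been folded down; 0 to 0.06 (raised) at the start, 0.52 flat. A stiff hinge (about 2 N at the push point) keeps it where it is left.
- pad_c (a joint): Press of the pad of spring rest c, m: 0 at rest, 0.012 at its stop; it springs back. Which place (front, left, right) rest c stands in changes at every start and is not told. Pads begin to move at about 0.8 N (1.3 N with the collar); near the stop they take 5 to 16 N. The springs differ: each needs at least 1.5 times the push of the next softer one for 8 mm.
- collar_c (a joint): Orange collar (16 mm across, 6 mm tall) on the travel rod of spring rest c: m it has been pushed down, 0 at the start, 0.013 at most. The pad's lug takes it down as the pad sinks; it stays at the deepest point, so it shows how far the pad has been pressed.
- tag_c (a joint): Hinged red tag of spring rest c: rad it has been folded down; 0 to 0.06 (raised) at the start, 0.52 flat. A stiff hinge (about 2 N at the push point) keeps it where it is left.
- ring_gauge: Polished chrome ring gauge lying on the turntable, 72 mm across, 46 mm bore, 24 mm tall; origin at the centre of its underside. Leave alone.
- protector: Black cast iron thread protector, an open cup with ribs, 80 mm across, 46 mm tall, on the turntable; origin at the centre of its underside. Leave alone.
- gauge_block: White ceramic gauge block, 35 x 30 x 9 mm, lying on the turntable; origin at the centre of its underside. Leave alone.
- tally_counter: Small green steel tally counter, 42 mm across, 26 mm tall, on the turntable; origin at the centre of its underside. Leave alone.
- plug_gauge: Steel thread plug gauge standing on end on the shelf left of the turntable, 43 mm across, 116 mm tall; origin at the centre of its underside. Leave alone.
- dope_tin: Grey tin of thread compound with a yellow band, 80 mm across, 110 mm tall, on the shelf right of the turntable; origin at the centre of its underside. Leave alone.
- spanner: Steel spanner 200 mm long lying on the shelf at the right; origin under its middle. Leave alone.

How it is judged:
On the way, in this order (a step that is already met when the one before it is completed fails the run):
1. all three pads have been pressed down at least 3 mm (each collar shows it), with all tags still up (value of joint each of collar_a, collar_b, collar_c above 0.003 m and value of joint each of tag_a, tag_b, tag_c below 0.15 rad), for 0.1 s.
2. the tag of the softest rest is pushed down flat (value of joint tag_b above 0.42 rad), for 0.2 s.
At the end, for the whole second after the job is handed in: The tag of the softest rest is down flat (folded more than 0.42 of 0.52 rad), the other two tags are still raised (less than 0.15 rad), every collar stands at least 3 mm down, all pads are back up (within 1 mm), and nothing else has been moved by 15 mm or more (value of joint each of collar_a, collar_b, collar_c above 0.003 m and value of joint tag_b above 0.42 rad and value of joint each of tag_a, tag_c below 0.15 rad and value of joint each of pad_a, pad_b, pad_c below 0.001 m and distance of each of ring_gauge, protector, gauge_block, tally_counter, plug_gauge, dope_tin, spanner from where it was at the start of the episode below 0.015 m); the robot touches nothing.
It fails at once if the tag of a sound rest is pushed down (value of joint any of tag_a, tag_c above 0.2 rad).
It fails at once if something that should be left alone is moved, lifted or carried (distance of any of ring_gauge, protector, gauge_block, tally_counter, plug_gauge, dope_tin, spanner from where it was at the start of the episode above 0.015 m).
It also fails if it takes over 51 s, if anything falls off the work surface, if the arm or the gripper's body presses on something with over 40 N, if the wrist force passes 120 N, or if a joint passes its speed limit or range.

### The arm

A 6-joint arm with a two-finger parallel gripper is mounted at the origin on the work surface. World frame = base frame: x ahead of the robot, y to its left, z up, the work surface at z = 0. Lengths are in m, angles in rad, forces in N, time in s.
With the tool pointing down it reaches from about 0.25 to 0.725 m from the base axis. Payload 9.7 kg.
Tool frame: the origin (TCP) lies at the very end of the fingers, on their centre line; the grasp point (between the pads) lies 19 mm behind it (bot.hold_point_z is the distance from the TCP to the grasp point, in m); z points along the fingers, y is the direction in which the jaws open and shut (so a half turn about z gives the same grasp; the last joint's range is limited). The gripper opens to 85 mm and grips with 20 to 120 N. Pads are 22 mm wide; open, the fingers measure 114 mm over their backs; the gripper's body (76 mm by 85 mm) begins 54 mm behind the grasp point. The pads swing forward as they close: fully open they stand 13 mm farther back than shut.
Start: joints at [1.293, 0.087, 0.176, 1.66, 0, 1.571], TCP at [0.151, 0.529, 0.231] pointing down, gripper open.
Joint ranges: [-3.13, 3.13], [-0.85, 1.81], [-1.15, 1.24], [-2.2, 2.28], [-1.44, 1.52], [-3.14, 3.14]. Speed limits (rad/s): [2.22, 2.22, 2.57, 3.14, 3.14, 3.14].

### API

Orientations are given as a rotation vector (axis times angle).
In Python, from plant import bot gives the robot as it stands.
- The arm moves only by the tool send_rows, never from a script. Its argument "steps" is a list of rows, each a list of 4 numbers: the shift along the world's x, y, z in m, then the turn about the world's z in rad. A call has 1 to 20 rows; each row is the pose to reach, as a shift and turn from the pose commanded when the call began; what a row does not reach only later rows make up. A row lasts 1/12 s, in which the tool goes at most 41.7 mm and 7.16 degrees, less where a joint would pass 70% of its speed; a pose out of reach is approached as far as the arm can. A call with a gripper value outside its range is refused whole. "hand" is the finger opening in m, from 0 to 0.0854, set as the call begins (left out, the last holds). The fingers move at their own pace and stop on an object; the grip force is fixed at half the most. Time passes only in rows, so rows that repeat a pose let the fingers close. It gives the time, the measured TCP pose, the force and the opening at its end, in the units of the state.
- bot.get_obs(): the state, without advancing time (a new reading comes with each control period).
- bot.capture(name): name is "scene" or "top" or "wrist"; returns a dict with "pixels" (384x512x3 uint8, red, green, blue), "depth" (384x512 float32, m along the optical axis (not along the pixel's ray), 0 where there is no reading), "K" (3x3 intrinsics, pixels), "R" (3x3) and "t" (3): a world point X has camera coordinates R X + t; the wrist camera has in their place "mount" (4x4, takes a point from camera to tool coordinates, whose origin is the TCP and whose axes are the flange's). Camera axes: x right, y down, z forward; pixel columns grow to the right and rows downward; lengths in m; the calibration is good to about 2 mm. A picture is of the moment at which its call begins: read the wrist's pose just before it.
- bot.close_job(): hands the job in, once; it reports no verdict.
Trained networks look in a picture, given as the dict that the camera call returned (one of the last four; its "shot" number tells which), for a name from the list of things; names that differ only in an ending like _2 or _b are one class to them, and where a whole thing is asked for, a point or a joint stands for the part that bears it (a point fixed in the world has none). Each returns a list of dicts, best first, with "score" (0 to 1); they miss things now and then, are a little off and sometimes report something else, mostly with a low value. They report only what shows in the picture. A call takes as long as a camera call.
- bot.boxes_of(name, picture): "at" ([x, y, z] in m, in world coordinates, good to about 4 mm: the middle of the surface that is visible of it).
- bot.cut_out(name, picture): "region" (384x512 bool, what is visible of it).
The state is a dict: "clock": time; "joint_positions": joint angles; "qvel": joint speeds; "effort": joint torques, N m; "position": TCP position; "orientation": TCP orientation; "ft_force": force on the tool from outside, world axes, zero at the start; "torque": the same for the moment, N m; "gripper_width": finger opening in m.
Only numpy, scipy, OpenCV 4.12 (cv2) and the standard library are available. Lean on these libraries where they do the work, as an engineer would, in place of code of your own. Each camera call takes 0.05 s, during which the arm holds its last target. There are 200 camera calls.

## Working session

There is one attempt and no reset: what is moved stays moved. The work goes in short steps, Python scripts to look and compute and a tool call to move; the robot and the scene stay as the last step left them, time stands still between calls to the robot, and variables do not carry over. Pictures are saved under pics/ and viewed, about 8 in all and at most 12, crops included, and the job is handed in when it is done.

Besides the shell and the picture viewer there is one more tool, called after "Request:" as a command line: name --pt "numbers of a row" for each row, then --argument value for the rest. send_rows: Moves the arm, as the interface text tells. Its arguments: {"type":"object","properties":{"steps":{"type":"array"},"hand":{"type":"number"}},"required":["steps"]}

```bash
mkdir -p pics
python3 - <<'E'
from plant import bot
import cv2,numpy as np
o=bot.get_obs();print({k:np.round(v,3) for k,v in o.items()})
ims=[]
for n in ("scene","top"):
    p=bot.capture(n);cv2.imwrite(f"pics/{n}0.png",p["pixels"][:,:,::-1])
    for k in ["turntable","front_pad_top","left_pad_top","right_pad_top","pad_a","tag_a","collar_a","ring_gauge","protector","gauge_block","tally_counter","plug_gauge","dope_tin","spanner"]:
        print(n,k,[(np.round(d["at"],3).tolist(),round(d["score"],2)) for d in bot.boxes_of(k,p)][:5])
    print(p["R"].round(3).tolist(),p["t"],p["K"].round(1).tolist())
    ims.append(p["pixels"][:,:,::-1])
E
ls
```

```text
{'clock': np.float64(0.0), 'joint_positions': array([ 1.293,  0.087,  0.175,  1.66 , -0.   ,  1.571]), 'qvel': array([ 0.001, -0.001,  0.001,  0.   , -0.001,  0.001]), 'effort': array([-1.0000e-03, -5.2039e+01,  4.6480e+01,  1.6000e-02, -0.0000e+00,
       -0.0000e+00]), 'position': array([0.151, 0.529, 0.231]), 'orientation': array([-4.350e-01, -3.111e+00,  2.000e-03]), 'ft_force': array([ 0.132, -0.615, -0.341]), 'torque': array([-0.011,  0.005, -0.004]), 'gripper_width': np.float64(0.085)}
scene turntable [([0.657, -0.035, 0.045], 0.79)]
scene front_pad_top [([0.657, -0.033, 0.043], 0.89)]
scene left_pad_top [([0.662, -0.035, 0.048], 0.62)]
scene right_pad_top [([0.657, -0.031, 0.047], 0.81)]
scene pad_a [([0.66, -0.037, 0.045], 0.72), ([0.558, -0.052, 0.099], 0.69), ([0.665, 0.028, 0.098], 0.52), ([0.646, -0.16, 0.1], 0.44)]
scene tag_a [([0.484, -0.049, 0.068], 0.66), ([0.576, -0.158, 0.071], 0.64)]
scene collar_a [([0.659, -0.034, 0.046], 0.55)]
scene ring_gauge [([0.717, -0.071, 0.062], 0.85)]
scene protector [([0.518, 0.055, 0.071], 0.94)]
scene gauge_block [([0.511, -0.164, 
[... 768 characters left out ...]
, -0.053, 0.074], 0.59), ([0.574, -0.16, 0.071], 0.52)]
top collar_a [([0.541, -0.388, 0.114], 0.54), ([0.599, -0.078, 0.042], 0.51)]
top ring_gauge [([0.488, -0.053, 0.075], 0.69)]
top protector [([0.516, 0.048, 0.052], 0.94)]
top gauge_block [([0.512, -0.172, 0.052], 0.7)]
top tally_counter [([0.454, -0.12, 0.07], 0.68)]
top plug_gauge [([0.347, 0.453, 0.037], 0.53)]
top dope_tin [([0.543, -0.386, 0.111], 0.88)]
top spanner [([0.334, -0.446, 0.008], 0.61), ([0.491, -0.053, 0.075], 0.41), ([0.602, -0.075, 0.047], 0.32)]
[[0.005, -1.0, 0.014], [-0.991, -0.007, -0.135], [0.136, -0.013, -0.991]] [0.00556089 0.50332099 1.26339288] [[461.4, 0.0, 246.5], [0.0, 461.4, 181.0], [0.0, 0.0, 1.0]]
pics
```

```bash
cat > h.py <<'E'
from plant import bot
import cv2,numpy as np
def xyz(p):
    K=p["K"];v,u=np.mgrid[:384,:512];d=p["depth"]
    c=np.stack([(u-K[0,2])/K[0,0]*d,(v-K[1,2])/K[1,1]*d,d],-1)
    if "R" in p: return (c-p["t"])@p["R"]
    return None
E
python3 - <<'E'
from h import *
for n in ("scene","top"):
    p=bot.capture(n);X=xyz(p)
    for k in ("pad_a","tag_a"):
        for d in bot.cut_out(k,p):
            r=d["region"]&(p["depth"]>0); P=X[r]
            if k=="pad_a":
                z=np.median(P[:,2]);P=P[abs(P[:,2]-.098)<.008]
                if len(P)<30: print(n,k,"few",z);continue
                c,rad=cv2.minEnclosingCircle(P[:,:2].astype(np.float32)); print(n,k,round(d["score"],2),len(P),"c",np.round(c,4),round(rad,4),"mean",P.mean(0).round(4), "ext",P.min(0).round(3),P.max(0).round(3))
            else:
                print(n,k,round(d["score"],2),len(P),P.mean(0).round(4),np.percentile(P,[2,98],axis=0).round(3).tolist(),[np.round(q,3) for q in cv2.minAreaRect(P[:,:2].astype(np.float32))])
    i=p["pixels"][:,:,::-1]
    # crop turntable
    c=np.array([.61,-.075,.06]);q=p["K"]@(p["R"]@c+p["t"]);q=(q[:2]/q[2]).astype(int);print(q)
    w=105 if n=="scene" else 105
    y0=max(0,q[1]-w);x0=max(0,q[0]-130);cr=i[y0:q[1]+w,x0:q[0]+130];print("crop",x0,y0,cr.shape)
    cv2.imwrite(f"pics/{n}_c.png",cv2.resize(cr,None,fx=3,fy=2.8 if cr.shape[0]*3>600 else 3,interpolation=2)[:600,:800])
E
```

```text
scene pad_a 0.52 135 c [0.6613 0.0223] 0.0269 mean [0.6622 0.0226 0.095 ] ext [ 0.635 -0.004  0.09 ] [0.688 0.046 0.099]
scene pad_a 0.48 102 c [ 0.6407 -0.1643] 0.0293 mean [ 0.6391 -0.1626  0.0953] ext [ 0.613 -0.189  0.09 ] [ 0.67  -0.136  0.1  ]
scene tag_a 0.61 93 [ 0.5723 -0.1573  0.0708] [[0.553, -0.173, 0.059], [0.593, -0.14, 0.082]] [array([ 0.571, -0.155]), array([0.046, 0.035]), np.float64(1.781)]
scene tag_a 0.48 107 [0.5979 0.0313 0.0719] [[0.578, 0.016, 0.06], [0.62, 0.047, 0.083]] [array([0.598, 0.032]), array([0.036, 0.043]), np.float64(76.687)]
[209 200]
crop 79 95 (210, 260, 3)
top pad_a 0.69 265 c [ 0.5525 -0.062 ] 0.0303 mean [ 0.5472 -0.0592  0.0972] ext [ 0.522 -0.081  0.09 ] [ 0.583 -0.035  0.103]
top pad_a 0.68 273 c [0.661  0.0189] 0.0284 mean [0.6584 0.02   0.0967] ext [ 0.633 -0.005  0.09 ] [0.689 0.044 0.105]
top pad_a 0.54 261 c [ 0.6371 -0.1703] 0.0305 mean [ 0.6326 -0.1672  0.097 ] ext [ 0.607 -0.19   0.09 ] [ 0.667 -0.144  0.104]
top tag_a 0.53 149 [0.5992 0.0289 0.0725] [[0.579, 0.014, 0.06], [0.62, 0.044, 0.085]] [array([0.6  , 0.029]), array([0.03 , 0.042]), np.float64(89.986)]
top tag_a 0.42 9645 [ 0.5912 -0.0706  0.0452] [[0.418, -0.24, 0.04], [0.764, 0.107, 0.051]] [array([ 0.592, -0.066]), array([0.377, 0.38 ]), np.float64(11.735)]
[276 142]
crop 146 37 (210, 260, 3)
```

View pics/top_c.png

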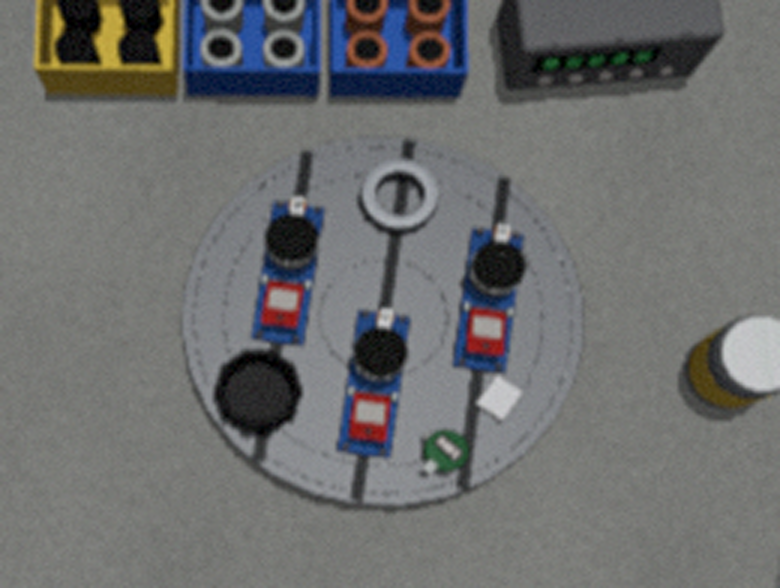

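View pics/scene0.png

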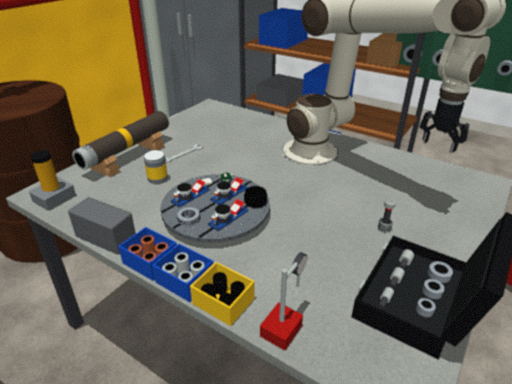

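The top view shows the three rests, tag (red) below and pad (black) above, with the x axis at about -8° yaw. Pads are at roughly left (0.660, 0.020), right (0.636, -0.166) and front (0.550, -0.059). The scene view shows a clear route from the arm to the turntable; the plug gauge is low and off to the side. I'll go above the left pad with the gripper closed.

Request:
send_rows --hand 0 --pt "0.509 -0.509 0 0.14" --pt "0.509 -0.509 0 0.14" --pt "0.509 -0.509 0 0.14" --pt "0.509 -0.509 0 0.14" --pt "0.509 -0.509 0 0.14" --pt "0.509 -0.509 0 0.14" --pt "0.509 -0.509 0 0.14" --pt "0.509 -0.509 0 0.14" --pt "0.509 -0.509 0 0.14" --pt "0.509 -0.509 0 0.14" --pt "0.509 -0.509 0 0.14" --pt "0.509 -0.509 0 0.14" --pt "0.509 -0.509 0 0.14" --pt "0.509 -0.509 0 0.14" --pt "0.509 -0.509 0 0.14" --pt "0.509 -0.509 0 0.14" --pt "0.509 -0.509 0 0.14" --pt "0.509 -0.509 0 0.14" --pt "0.509 -0.509 0 0.14" --pt "0.509 -0.509 0 0.14"

```text
clock: 3.47
position: [0.6601, 0.0192, 0.2304]
orientation: [-0.219, -3.133, -0.0]
ft_force: [0.1, -0.6, 0.7]
gripper_width: -0.0001
```

```bash
cat >> h.py <<'E'
from scipy.spatial.transform import Rotation as Ro
def wrist():
    o=bot.get_obs();p=bot.capture("wrist")
    T=np.eye(4);T[:3,:3]=Ro.from_rotvec(o["orientation"]).as_matrix();T[:3,3]=o["position"]
    K=p["K"];v,u=np.mgrid[:384,:512];d=p["depth"]
    c=np.stack([(u-K[0,2])/K[0,0]*d,(v-K[1,2])/K[1,1]*d,d,np.ones_like(d)],-1)
    return p,(c@(T@p["mount"]).T)[...,:3]
E
python3 - <<'E'
from h import *
p,X=wrist()
cv2.imwrite("pics/w1.png",p["pixels"][:,:,::-1])
for k in ("pad_a","tag_a","collar_a"):
    for d in bot.cut_out(k,p):
        P=X[d["region"]&(p["depth"]>0)]
        if k=="pad_a": P=P[abs(P[:,2]-.098)<.004]
        if len(P)<30: continue
        print(k,round(d["score"],2),len(P),P.mean(0).round(4),np.percentile(P,[1,99],axis=0).round(3).tolist())
        if k=="pad_a": print(cv2.minEnclosingCircle(P[:,:2].astype(np.float32)))
E
```

```text
pad_a 0.84 2495 [ 0.6321 -0.1663  0.0969] [[0.609, -0.19, 0.095], [0.656, -0.143, 0.099]]
((0.6326324343681335, -0.1671789139509201), 0.025545217096805573)
pad_a 0.76 2440 [0.6582 0.0208 0.0968] [[0.635, -0.002, 0.095], [0.682, 0.044, 0.098]]
((0.6587980389595032, 0.020435413345694542), 0.025164203718304634)
tag_a 0.95 661 [ 0.5049 -0.0537  0.0619] [[0.498, -0.071, 0.057], [0.511, -0.037, 0.066]]
tag_a 0.81 2189 [ 0.5714 -0.1582  0.0716] [[0.548, -0.178, 0.053], [0.597, -0.14, 0.084]]
tag_a 0.61 2056 [0.5969 0.0293 0.0726] [[0.574, 0.011, 0.053], [0.622, 0.047, 0.085]]
collar_a 0.46 48 [ 0.5843 -0.0582  0.0826] [[0.579, -0.063, 0.06], [0.589, -0.057, 0.086]]
```

View pics/w1.png

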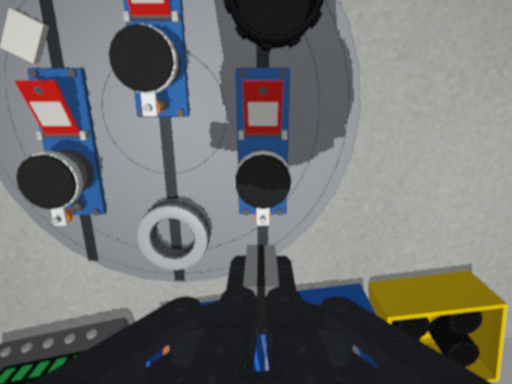

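Wrist view: left pad at (263,180), lined up with the fingers; right pad at (50,180); front pad at (143,58). All tags are raised. Refined positions: left (0.659, 0.0205), right (0.6325, -0.167), pad tops at z ≈ 0.097. Next I'll descend over the left pad.

Request:
send_rows --pt "-0.001 0.001 -0.04 0" --pt "-0.001 0.001 -0.08 0" --pt "-0.001 0.001 -0.115 0" --pt "-0.001 0.001 -0.128 0" --pt "-0.001 0.001 -0.128 0" --pt "-0.001 0.001 -0.128 0" --pt "-0.001 0.001 -0.128 0"

```text
clock: 4.25
position: [0.6599, 0.0212, 0.1065]
orientation: [0.215, 3.13, 0.001]
ft_force: [0.6, -0.6, -0.4]
gripper_width: 0.0001
```

Request:
send_rows --pt "0 0 -0.004 0" --pt "0 0 -0.008 0" --pt "0 0 -0.01 0" --pt "0 0 -0.01 0" --pt "0 0 -0.01 0" --pt "0 0 -0.01 0" --pt "0 0 -0.01 0"

```text
clock: 4.83
position: [0.6592, 0.0209, 0.0938]
orientation: [0.216, 3.133, 0.0]
ft_force: [3.2, 0.7, 3.0]
gripper_width: -0.0
```

Request:
send_rows --pt "0 0 -0.002 0" --pt "0 0 -0.004 0" --pt "0 0 -0.004 0" --pt "0 0 -0.004 0" --pt "0 0 -0.004 0" --pt "0 0 -0.004 0"

```text
clock: 5.33
position: [0.6592, 0.0209, 0.0898]
orientation: [0.216, 3.133, 0.0]
ft_force: [3.0, -0.0, 6.8]
gripper_width: 0.0001
```

Run:
```python
from h import *
for i in range(3):
    bot.capture("top"); o=bot.get_obs();print(o["position"].round(4),o["ft_force"].round(2),o["clock"])
```

```text
[0.6592 0.0209 0.0898] [2.4  0.58 5.83] 5.3833
[0.6592 0.0209 0.0898] [2.64 0.43 6.8 ] 5.4333
[0.6592 0.0209 0.0898] [2.7  0.25 5.53] 5.4833
```

Request:
send_rows --pt "0 0 -0.002 0" --pt "0 0 -0.002 0" --pt "0 0 -0.002 0" --pt "0 0 -0.002 0"

```text
clock: 5.82
position: [0.6592, 0.0209, 0.088]
orientation: [0.216, 3.133, 0.0]
ft_force: [2.1, -0.3, 7.5]
gripper_width: 0.0003
```

```bash
cat > f.py <<'E'
from h import *
F=[]
for i in range(6):
    bot.capture("top"); o=bot.get_obs();F.append(o["ft_force"])
print(o["position"].round(4),np.mean(F,0).round(2),np.std(F,0).round(2),o["clock"])
E
python3 f.py
```

```text
[0.6592 0.0209 0.088 ] [1.73 0.18 7.52] [0.17 0.22 0.53] 6.1167
```

Request:
send_rows --pt "0 0 0.02 0" --pt "0 0 0.042 0" --pt "-0.007 -0.048 0.042 0" --pt "-0.014 -0.096 0.042 0" --pt "-0.021 -0.144 0.042 0" --pt "-0.0265 -0.1875 0.042 0" --pt "-0.0265 -0.1875 0.042 0" --pt "-0.0265 -0.1875 0.025 0" --pt "-0.0265 -0.1875 0.017 0" --pt "-0.0265 -0.1875 0.017 0" --pt "-0.0265 -0.1875 0.017 0" --pt "-0.0265 -0.1875 0.017 0"

```text
clock: 7.12
position: [0.6324, -0.1656, 0.1045]
orientation: [-0.214, -3.134, -0.0]
ft_force: [0.5, 0.5, 1.4]
gripper_width: -0.0001
```

```bash
python3 f.py
```

```text
[ 0.6326 -0.1662  0.1047] [-0.33  0.28  0.09] [0.6  0.37 0.32] 7.4167
```

Request:
send_rows --pt "0 0 -0.005 0" --pt "0 0 -0.01 0" --pt "0 0 -0.013 0" --pt "0 0 -0.015 0" --pt "0 0 -0.0165 0" --pt "0 0 -0.0165 0" --pt "0 0 -0.0165 0" --pt "0 0 -0.0165 0" --pt "0 0 -0.0165 0"

```text
clock: 8.17
position: [0.6326, -0.1666, 0.0881]
orientation: [0.216, 3.133, -0.0]
ft_force: [2.5, 0.7, 4.6]
gripper_width: -0.0001
```

```bash
python3 f.py
```

```text
[ 0.6324 -0.1666  0.0879] [3.12 0.44 3.93] [0.38 0.12 0.33] 8.4667
```

Request:
send_rows --pt "0 0 0.02 0" --pt "0 0 0.04 0" --pt "-0.02 0.03 0.04 0" --pt "-0.045 0.06 0.04 0" --pt "-0.065 0.085 0.04 0" --pt "-0.085 0.108 0.04 0" --pt "-0.085 0.108 0.04 0" --pt "-0.085 0.108 0.0165 0" --pt "-0.085 0.108 0.0165 0" --pt "-0.085 0.108 0.0165 0" --pt "-0.085 0.108 0.0165 0"

```text
clock: 9.38
position: [0.5471, -0.0589, 0.1043]
orientation: [-0.217, -3.133, 0.0]
ft_force: [0.2, -0.8, 0.3]
gripper_width: -0.0002
```

```bash
python3 f.py
```

```text
[ 0.5476 -0.0588  0.1047] [ 0.24 -0.24 -0.09] [0.83 0.3  0.32] 9.6833
```

Request:
send_rows --pt "0 0 -0.005 0" --pt "0 0 -0.01 0" --pt "0 0 -0.013 0" --pt "0 0 -0.015 0" --pt "0 0 -0.0165 0" --pt "0 0 -0.0165 0" --pt "0 0 -0.0165 0" --pt "0 0 -0.0165 0" --pt "0 0 -0.0165 0"

```text
clock: 10.43
position: [0.5478, -0.0587, 0.089]
orientation: [0.216, 3.132, -0.0]
ft_force: [-2.5, 0.0, 10.3]
gripper_width: 0.0002
```

```bash
python3 f.py
```

```text
[ 0.5478 -0.0587  0.089 ] [-1.86 -0.07 11.02] [0.46 0.62 0.31] 10.7333
```

Request:
send_rows --pt "0 0 0.03 0" --pt "0 0 0.07 0" --pt "0 0 0.11 0" --pt "-0.03 0 0.13 0" --pt "-0.06 0 0.142 0" --pt "-0.06 0 0.142 0" --pt "-0.06 0 0.142 0"

```text
clock: 11.32
position: [0.487, -0.0586, 0.2308]
orientation: [0.216, 3.132, -0.0]
ft_force: [0.0, 0.1, -0.1]
gripper_width: 0.0002
```

Run:
```python
from h import *
p=bot.capture("top")
i=p["pixels"][:,:,::-1]
for k in ("pad_a","tag_a","collar_a"):
    for d in bot.cut_out(k,p):
        P=xyz(p)[d["region"]&(p["depth"]>0)]
        if 10<len(P)<2000:print(k,round(d["score"],2),len(P),P.mean(0).round(4),np.percentile(P,[2,98],axis=0).round(3).tolist())
p,X=wrist()
j=p["pixels"][:,:,::-1];cv2.imwrite("pics/w2.png",j)
for k in ("pad_a","tag_a","collar_a"):
    for d in bot.cut_out(k,p):
        P=X[d["region"]&(p["depth"]>0)]
        if len(P)>10: print(k,round(d["score"],2),len(P),P.mean(0).round(4),np.percentile(P,[1,99],axis=0).round(3).tolist())
```

```text
pad_a 0.51 249 [0.6566 0.0199 0.0965] [[0.635, 0.0, 0.088], [0.68, 0.041, 0.102]]
tag_a 0.44 173 [0.6    0.0277 0.072 ] [[0.576, 0.011, 0.058], [0.623, 0.044, 0.086]]
pad_a 0.84 1602 [ 0.536  -0.0566  0.0964] [[0.477, -0.083, 0.067], [0.561, -0.035, 0.231]]
pad_a 0.73 114 [0.6583 0.0242 0.0919] [[0.633, 0.012, 0.066], [0.695, 0.039, 0.098]]
pad_a 0.32 1079 [ 0.508  -0.1716  0.0531] [[0.488, -0.193, 0.044], [0.531, -0.153, 0.055]]
tag_a 0.86 963 [ 0.5702 -0.1582  0.0726] [[0.548, -0.177, 0.058], [0.596, -0.14, 0.084]]
tag_a 0.84 1539 [ 0.4855 -0.0511  0.0729] [[0.463, -0.069, 0.054], [0.511, -0.033, 0.085]]
tag_a 0.71 934 [0.596  0.0285 0.0731] [[0.574, 0.011, 0.053], [0.621, 0.047, 0.084]]
```

View pics/w2.png

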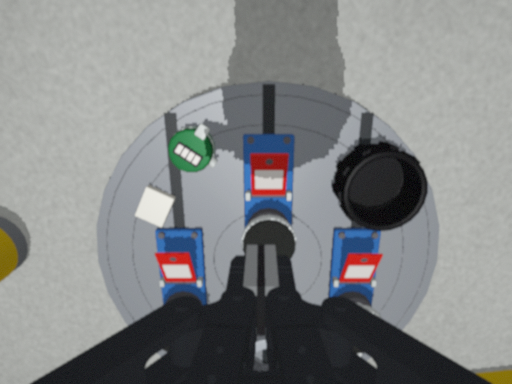

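Readings at about the same depth (z ≈ 0.088, roughly 9 mm of travel): left 7.5 N, right 3.9 N, front 11.0 N. The right rest is clearly the softest. Picture: right tag at (177,267), still raised like the other two, with the gauge block at (155,207) clear of the push point. Right push point is about (0.567, -0.158), flat top at z = 0.058.

Request:
send_rows --pt "0.025 -0.03 0 0" --pt "0.05 -0.06 0 0" --pt "0.075 -0.09 0 0" --pt "0.08 -0.0995 -0.02 0" --pt "0.08 -0.0995 -0.06 0" --pt "0.08 -0.0995 -0.1 0" --pt "0.08 -0.0995 -0.13 0" --pt "0.08 -0.0995 -0.14 0" --pt "0.08 -0.0995 -0.15 0" --pt "0.08 -0.0995 -0.16 0" --pt "0.08 -0.0995 -0.166 0" --pt "0.08 -0.0995 -0.17 0" --pt "0.08 -0.0995 -0.1725 0" --pt "0.08 -0.0995 -0.1725 0" --pt "0.08 -0.0995 -0.1725 0" --pt "0.08 -0.0995 -0.1725 0"

```text
clock: 13.05
position: [0.5678, -0.1582, 0.0581]
orientation: [0.216, 3.133, -0.0]
ft_force: [-0.3, 0.4, 2.7]
gripper_width: -0.0
```

Force is 2.7 N, as expected for the hinge. A touch lower to seat the tag flat, then retreat.

Request:
send_rows --pt "0 0 -0.001 0" --pt "0 0 -0.0015 0" --pt "0 0 -0.0015 0" --pt "0 0 -0.0015 0" --pt "0 0 -0.0015 0"

```text
clock: 13.47
position: [0.5679, -0.1582, 0.0578]
orientation: [0.216, 3.132, -0.001]
ft_force: [-3.7, 0.6, 11.6]
gripper_width: 0.0001
```

Request:
send_rows --pt "0 0 0.03 0" --pt "0 0 0.07 0" --pt "0 0 0.11 0" --pt "0 0 0.15 0" --pt "-0.04 0 0.18 0" --pt "-0.08 0.02 0.2 0" --pt "-0.12 0.04 0.22 0" --pt "-0.14 0.07 0.22 0" --pt "-0.15 0.1 0.22 0" --pt "-0.15 0.1 0.22 0" --pt "-0.15 0.1 0.22 0" --pt "-0.15 0.1 0.22 0" --pt "-0.15 0.1 0.22 0"

```text
clock: 14.55
position: [0.4178, -0.0587, 0.2754]
orientation: [-0.217, -3.134, 0.0]
ft_force: [0.6, 0.1, -0.7]
gripper_width: -0.0
```

Run:
```python
from h import *
ims=[]
for n in ("top","scene"):
    p=bot.capture(n);i=p["pixels"][:,:,::-1]
    ims.append(cv2.resize(i[40:240,150:400] if n=="top" else i[160:260,147:272],(750,600) if 0 else (400,320),interpolation=2))
    X=xyz(p)
    for nm,c in (("L",(.660,.0205)),("R",(.6335,-.167)),("F",(.5475,-.059))):
        D=X-np.array([*c,0]);a=np.deg2rad(-8);x=D[...,0]*np.cos(a)+D[...,1]*np.sin(a);y=-D[...,0]*np.sin(a)+D[...,1]*np.cos(a)
        t=(x<-66)|1
        m=(p["depth"]>0)&(abs(y)<.013)&(x<-.06)&(x>-.08)&(X[...,2]>.03); q=(p["depth"]>0)&(np.hypot(x,y)<.017)&(X[...,2]>.03)
        print(n,nm,"tag z",np.median(X[m][:,2]).round(4),m.sum(),"pad z",np.median(X[q][:,2]).round(4),q.sum())
    for k in ["ring_gauge","protector","gauge_block","tally_counter"]:
        print(n,k,[(np.round(d["at"],3).tolist(),round(d["score"],2)) for d in bot.boxes_of(k,p)][:2])
cv2.imwrite("pics/end.png",np.hstack(ims)); print(bot.get_obs()["ft_force"])
```

```text
top L tag z 0.076 62 pad z 0.0972 118
top R tag z nan 0 pad z 0.0967 118
top F tag z nan 0 pad z nan 0
top ring_gauge [([0.71, -0.078, 0.069], 0.86)]
top protector [([0.516, 0.048, 0.054], 0.58)]
top gauge_block []
top tally_counter []
scene L tag z 0.0744 53 pad z 0.0952 69
scene R tag z 0.0571 24 pad z 0.0955 56
scene F tag z 0.5536 190 pad z 0.0945 59
scene ring_gauge [([0.72, -0.077, 0.063], 0.88)]
scene protector [([0.518, 0.053, 0.072], 0.87)]
scene gauge_block [([0.517, -0.169, 0.049], 0.6), ([0.57, -0.155, 0.061], 0.54)]
scene tally_counter []
[-0.95981549  0.73897087  0.39144984]
  return _methods._mean(a, axis=axis, dtype=dtype,
  ret = ret.dtype.type(ret / rcount)
```

View pics/end.png

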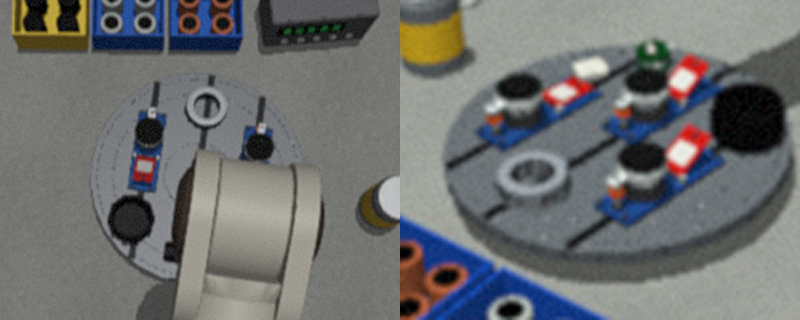

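The scene crop (right half) shows the right tag flat at (570,92) and the front and left tags still up at (688,78) and (688,150). All pads are up, the orange collars sit below their lugs, and the loose objects are in place.

```bash
python3 -c "
from plant import bot
print(bot.get_obs()['clock']);print(bot.close_job())"
```

```text
15.05
the job is handed in; nothing more can be done
None
```

I pressed all three pads about 9 mm down and found the right rest the softest. I then pushed its tag flat and handed the job in at 15 s.

**Force at equal depth (finger tip at z ≈ 0.088 m):**

| Rest | Push force |
|---|---|
| Right | 3.9 N |
| Left | 7.5 N |
| Front | 11.0 N |

**Tag:** the push force rose from 2.7 N to 11.6 N, with the finger tip stopping at z = 0.058 m, so the tag was seated flat. The scene camera then put its surface at z = 0.057 m.

**Final picture:**
- The left and front tags are up.
- The pads measured back at rest height, within the depth noise of a few millimetres.
- The orange collars appear to have moved down. I did not measure them individually.
- The arm is clear of everything, with a force reading near zero.

**Checks that were incomplete:**
- **Top view:** the arm hid the right tag, the front rest, the gauge block and the tally counter.
- **Front tag:** its height reading failed because the arm was in the way (0.55 m is the arm, not the tag), so I judged it by eye in the scene picture.
- **Other objects:** the network found the ring gauge, protector and gauge block within a few millimetres of where they started. It missed the tally counter, which shows in the picture apparently in place. I did not measure the plug gauge, dope tin or spanner again. The arm did not go near them.

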